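Clamp a circuit module in the bench fixture with the ratchet knob

TASK

Put the ivory circuit module (the one with the yellow-topped round boss) on the bed of the blue clamping fixture, boss end towards the post, and slide it gently between the guides until it is fully home against the orange stop. Then turn the black ratchet knob on top of the fixture clockwise, seen from above, until it slips and clicks: one full click, at most two. Leave the module clamped, let go, and leave everything else on the bench where it is.

Things in the scene. Friction and masses are not known exactly. Their poses are not given: they have to be found in the camera images.
- module: circuit module, loose, 0.25 to 0.42 kg: ivory tray 150 mm long (x), 60 wide (y), 20 high, upright sides, green board on top; heat sink 34 x 50 mm, to 38 mm high, at x = -43 mm; connectors to 28 mm high at x = -67. Origin: centre of underside; +x to the boss end. Mass centre near x = -5 mm. Gripped across its width near x = -47 mm the gripper stays clear of arm and guides
- boss (a point): centre of the yellow top of the module's round aluminium boss (28 mm across), at x = +45 mm on the module's centre line, 28 mm above its underside; with the module home it lies under the clamp foot
- module_nose (a point): the middle of the module's flat front end, 75 mm ahead of its origin, 11 mm above its underside
- fixture: clamping fixture, screwed down: aluminium bed 12 mm thick, 130 wide (y), from x = -160 to +100 mm. Origin: bench level, on the centre line; the module slides in along +x. Blue post behind the stop; from it a blue arm, 44 mm wide, 62 to 80 mm above the bench, overhangs back to x = +3 mm and carries knob and foot on a vertical axis at x = +30, y = 0. Module home: its origin at x = -15, z = 12 mm
- guides (a point): point on the bed midway between the guides' flared mouths (fixture x = -39 mm). Two dark guides stand 12 mm above the bed: mouths 84 mm apart, narrowing to 64 mm at fixture x = -15 mm, then parallel to x = +55 mm (module 60 wide). Axes as the fixture's
- home (a point): point on the stop's face where module_nose is when the module is fully home (x = 60, y = 0, z = 23 mm in the fixture's frame). Axes as the fixture's
- stop: orange stop, 6 mm thick, 56 wide, 22 high, rigid, fixed to the bed, face at fixture x = +60 mm. Origin: bottom centre of its face. Push the module on it with less than 15 N
- foot: clamp foot, black disc 24 mm across on a steel quill below the arm, springy (about 10 N per mm). Origin: centre of its underside. At the start it hangs 3 to 7 mm higher than the boss of a module on the bed. Turning the collar clockwise lowers it 6 mm per rad once the play is taken up; it stays where left
- knob_base (a point): underside of the knob on its axis, 88 mm up; 2 mm below it is a steel collar, 60 mm across, with a red tick in line with the red bar on the knob's top until the ratchet slips; each click (30 degrees) carries the bar on past the tick. The rubber grip sleeve twists elastically, 1.5 N m per rad, so torque read at rest is that of turning
- knob_axis (a point): centre of the top of the black ratchet knob, 122 mm up, on its vertical axis (fixture x = +30 mm). Round, 44 mm across, 34 high, stays at its height. Clockwise from above: 0.1 to 1.6 rad of unseen thread play (0.05 N m), 0.6 to 1.2 rad at 0.25 to 0.3 N m till the foot lands, 0.3 to 0.7 rad with torque rising to 0.35 to 0.48 N m, then a click: torque drops 0.1 or more
- counter (a joint): fine click counter, a white disc 12 mm across in the middle of the knob's top, 2 mm proud: turns 0.004 rad per rad of ratchet slip (0.002 rad a click), too little to read. Watch the torque on the knob instead. After the drop, 0.2 rad more of the hand settles the ratchet in its tooth, well short of the next click
- module_b: the other, grey circuit module with blue board and black heat sink, 150 x 60 x 38 mm, no boss; a bystander. Origin: centre of its underside
- screwdriver: red-handled screwdriver lying on the mat, 180 mm long; a bystander. Origin: centre of its underside
- solder_reel: metal reel standing on its flange, 60 mm across, 40 mm high; a bystander. Origin: centre of its underside
- flux_jar: jar with blue cap, 48 mm across, 70 mm high; a bystander. Origin: centre of its underside
- terminal_block: green terminal block 50 x 20 x 18 mm; a bystander. Origin: centre of its underside
- brush: small brush lying at the left edge of the mat; a bystander. Origin: centre of its underside
Mind the look-alikes: they are no part of the job. Of the things that look like the module, take the one that is farthest from the robot's base at the start.

How it is judged:
On the way, in this order (a step that is already met when the one before it is completed fails the run):
1. the module lies flat on the bed, home against the stop (x of module_nose in the frame of home between -0.0025 and 0.0025 m and horizontal distance between module_nose and home below 0.006 m and angle between the x axis of module and the x axis of fixture, either way round below 0.08 rad and angle between module's own z axis and vertical below 0.06 rad and distance between module_nose and home below 0.007 m), for 0.2 s.
2. the knob has clicked over at least one tooth with the foot pressing on the module, still home (all of step 1 and value of joint counter above 0.0011 rad and contact force between foot and module above 8 N), for 0.2 s.
At the end, for the whole second after the job is handed in: the module lies flat on the bed, square, its nose within 2.5 mm of the stop (6 mm overall), at rest; the foot presses on it with over 8 N; the knob has slipped one to two clicks (0.28 to 1.35 rad) (all of step 2 and value of joint counter below 0.0054 rad and linear speed of module below 0.02 m/s); the robot touches nothing.
It fails at once if the knob ratchets on past two clicks (slip over 1.35 rad) (value of joint counter above 0.0054 rad).
It fails at once if the module is shoved against the stop with more than 15 N (contact force between module and stop above 15 N).
It fails at once if a bystander is moved by more than 20 mm (distance of any of module_b, screwdriver, solder_reel, flux_jar, terminal_block, brush from where it was at the start of the episode above 0.02 m).
It also fails if it takes over 72 s, if anything falls off the work surface, if the arm or the gripper's body presses on something with over 40 N, if the wrist force passes 120 N, or if a joint passes its speed limit or range.

ROBOT

A 6-joint arm with a two-finger parallel gripper is mounted at the origin on the work surface. World frame = base frame: x ahead of the robot, y to its left, z up, the work surface at z = 0. Lengths are in m, angles in rad, forces in N, time in s.
With the tool pointing down it reaches from about 0.3 to 0.775 m from the base axis. Payload 14.6 kg.
Tool frame: the origin (TCP) lies at the very end of the fingers, on their centre line; the grasp point (between the pads) lies 19 mm behind it; z points along the fingers, y is the line along which they close (so a half turn about z gives the same grasp; the last joint's range is limited). The gripper opens to 94 mm and grips with 3 to 60 N. Pads are 16 mm wide; open, the fingers measure 119 mm over their backs; the gripper's body (75 mm by 177 mm) begins 78 mm behind the grasp point.
Start: joints at [-1.388, 0.3, 1.521, -0, 1.321, -0.067], TCP at [0.136, -0.533, 0.205] pointing down, gripper open.
Joint ranges: [-3.03, 3.03], [-0.79, 2.21], [0.23, 2.52], [-1.04, 4.18], [0, 3.07], [-2.55, 2.55]. Speed limits (rad/s): [2.22, 2.22, 2.57, 3.14, 3.14, 3.14].

INTERFACE

Orientations are given as [roll, pitch, yaw] about the fixed x, y, z axes, in that order (R = Rz(yaw) Ry(pitch) Rx(roll)).
In Python, from station import ctrl, cams gives the robot as it stands. The module is installed in compiled form; this text tells all that it offers.
- The arm moves only by the tool arm_command, never from a script. Its argument "plan" is a list that holds one entry, the list of rows, each a list of 7 numbers: the shift along the tool's x, y, z in fractions of the full range, 1 being 80 cm, then the turn, a rotation vector about the tool's x, y, z in parts of the range, where 1.0 means pi rad, then the closure, from -1 (fully open) to 1 (shut). A call has 1 to 12 rows; each row is the pose to reach, as a shift and turn from the pose commanded when the call began, along the tool's axes at that moment; what a row does not reach only later rows make up. A row lasts 1/10 s, in which the tool goes at most 50 mm and 8.59 degrees, less where a joint would pass 70% of its speed; a pose out of reach is approached as far as the arm can. No shift or turn number may pass 1 either way. A call with a gripper value outside its range is refused whole. The fingers move at their own pace and stop on an object; "squeeze" is the grip in N (left out, the last holds). Time passes only in rows, so rows that repeat a pose let the fingers close. It gives the time, the measured TCP pose, the force, the opening and the grip force at its end, in the units of the state.
- ctrl.get_obs(): the state, without advancing time (a new reading comes with each control period).
- cams.camera(name): name is "scene" or "side" or "wrist"; returns (picture, depth): 480x640x3 uint8, blue, green, red; 480x640 float32, m along the optical axis (not along the pixel's ray), 0 where there is no reading.
- cams.camera_info(name): a dict with "fx", "fy", "cx", "cy" (pixels), "world_to_cam" (4x4, takes a point from world to camera coordinates). Camera axes: x right, y down, z forward; pixel columns grow to the right and rows downward; lengths in m; the calibration is good to about 2 mm. A picture is of the moment at which its call begins: read the wrist's pose just before it. camera_info takes no time and is no camera call; for the wrist camera it gives the pose at the moment of the call.
- ctrl.hand_in(): hands the job in; it is judged then, once.
The state is a dict: "time_s": time; "qpos": joint angles; "joint_vel": joint speeds; "tau": joint torques, N m; "ee_pos": TCP position; "eef_rot": TCP orientation; "force": force on the tool from outside, world axes, zero at the start; "moment": the same for the moment, N m; "grip_width": finger opening in m; "grip_force": force on a finger pad.
Only numpy, scipy, OpenCV 4.12 (cv2) and the standard library are available. Lean on these libraries where they do the work, as an engineer would, in place of code of your own. Each camera call takes 0.05 s, during which the arm holds its last target. There are 200 camera calls.

## Working session

There is one attempt and no reset: what is moved stays moved. The work goes in short steps, Python scripts to look and compute and a tool call to move; the robot and the scene stay as the last step left them, time stands still between calls to the robot, and variables do not carry over. Pictures are saved under pics/ and viewed, at most 10 in all, crops included, and the job is handed in when it is done.

Besides the shell and the picture viewer there is one more tool, called in YAML: its name, and indented under it one key for each argument. arm_command: Moves the arm, as the interface text tells. Its arguments: {"type":"object","properties":{"plan":{"type":"array"},"squeeze":{"type":"number"}},"required":["plan"]}

```bash
mkdir -p pics; cat > h.py <<'E'
import numpy as np, cv2
from station import ctrl, cams
def pts(name,d):
    i=cams.camera_info(name); v,u=np.mgrid[0:480,0:640]
    P=np.stack([(u-i['cx'])/i['fx']*d,(v-i['cy'])/i['fy']*d,d],-1)
    T=np.linalg.inv(np.array(i['world_to_cam'])); return P@T[:3,:3].T+T[:3,3]
def ray(name,u,v,z):
    i=cams.camera_info(name);T=np.linalg.inv(np.array(i['world_to_cam']))
    r=T[:3,:3]@np.array([(u-i['cx'])/i['fx'],(v-i['cy'])/i['fy'],1]);o=T[:3,3]
    return o+r*(z-o[2])/r[2]
E
python3 - <<'E'
from h import *
o=ctrl.get_obs();print(o)
for n in ['scene','side']:
    p,d=cams.camera(n);cv2.imwrite(f'pics/{n}0.png',p);np.save(n+'0.npy',d)
    print(n,np.linalg.inv(np.array(cams.camera_info(n)['world_to_cam'])).round(3).tolist(),cams.camera_info(n)['fx'])
E
```

```text
{'time_s': 0.0, 'qpos': array([-1.38764367e+00,  3.00461216e-01,  1.52163809e+00,  5.76385389e-06,
        1.32069424e+00, -6.65963573e-02]), 'joint_vel': array([ 0.00150521,  0.00064882, -0.00034967, -0.00054786, -0.00139658,
       -0.00094592]), 'tau': array([ 3.90468820e-03, -5.31803226e+01, -3.52733839e+01,  7.09769432e-02,
        2.43294309e-02, -9.81603193e-05]), 'ee_pos': array([ 0.1358869 , -0.53265464,  0.20486764]), 'eef_rot': array([-3.14039480e+00, -8.54861446e-05,  2.49747529e-01]), 'force': array([ 0.53217357, -0.10812956, -0.35417932]), 'moment': array([ 0.00607143, -0.0132123 ,  0.01975277]), 'grip_force': 0.0, 'grip_width': 0.09385118031018518}
scene [[-0.814, 0.469, -0.343, 1.11], [0.581, 0.654, -0.485, 0.858], [-0.003, -0.594, -0.805, 1.449], [0.0, 0.0, 0.0, 1.0]] 559.2756668916712
side [[-0.917, -0.201, 0.344, 0.102], [-0.398, 0.445, -0.802, 1.016], [0.008, -0.873, -0.488, 0.691], [0.0, 0.0, 0.0, 1.0]] 513.8144942465527
```

View pics/scene0.png

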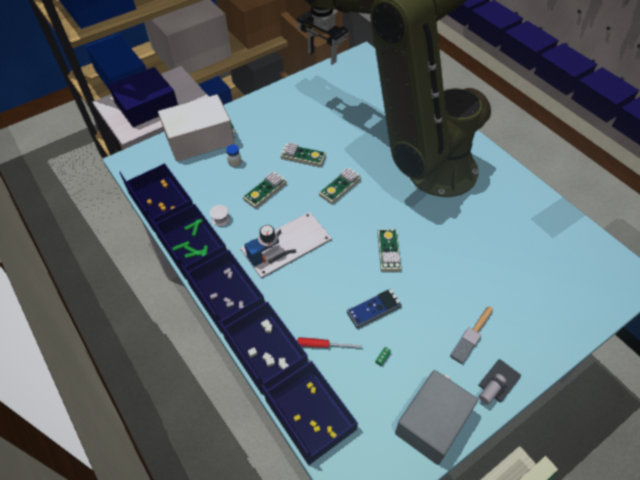

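View pics/side0.png

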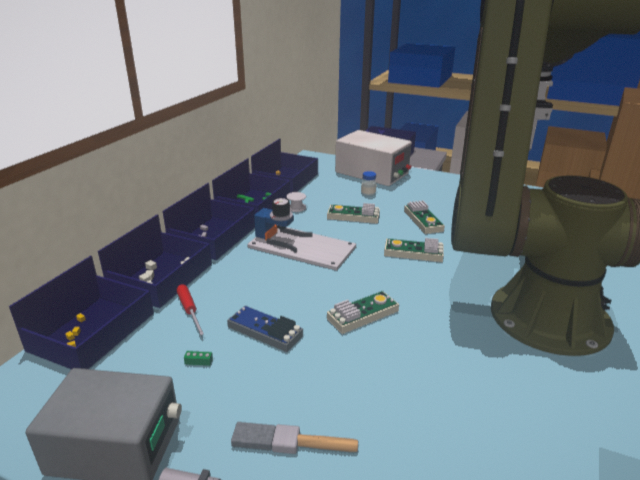

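The scene picture shows four ivory modules with yellow bosses, at scene pixels (303,155), (265,190), (340,185) and (389,250). The fixture is at (285,245) with its knob at (267,232). I'll measure all of them and compare distances from the base.

```bash
python3 - <<'E'
from h import *
for n in ['scene','side']:
    p=cv2.imread(f'pics/{n}0.png');P=pts(n,np.load(n+'0.npy'))
    hsv=cv2.cvtColor(p,cv2.COLOR_BGR2HSV)
    # green boards, yellow bosses, and raised objects
    for nm,lo,hi in [('yellow',(20,110,110),(35,255,255)),('green',(45,70,25),(80,255,160))]:
        m=cv2.inRange(hsv,lo,hi)
        k,l,s,c=cv2.connectedComponentsWithStats(m)
        for i in range(1,k):
            if s[i,4]>12: 
                q=P[l==i];print(n,nm,c[i].round(1),s[i,4],np.median(q,0).round(3),np.hypot(*np.median(q,0)[:2]).round(3))
P=pts('scene',np.load('scene0.npy'))
for t,(u,v) in dict(knob=(267,229),bed=(310,228),bed2=(280,262),bed3=(322,240)).items(): print(t,P[v,u].round(3))
p=cv2.imread('pics/scene0.png')
cv2.imwrite('pics/crop1.png',cv2.resize(p[135:285,225:425],None,fx=4,fy=4,interpolation=cv2.INTER_CUBIC))
E
```

```text
scene yellow [42.5 10. ] 14 [ 0.848 -1.473  0.175] 1.7
scene yellow [75.9 36.7] 13 [ 0.801 -1.219  0.176] 1.459
scene yellow [73.6 81.2] 13 [ 0.844 -1.517 -0.206] 1.736
scene yellow [314.9 153.8] 17 [ 0.334 -0.298  0.025] 0.448
scene yellow [330.9 189.6] 19 [ 0.385 -0.131  0.027] 0.407
scene yellow [254.4 193.8] 25 [ 0.602 -0.267  0.024] 0.659
scene yellow [388.  234.2] 24 [0.346 0.124 0.027] 0.368
scene yellow [311.1 387.1] 52 [0.826 0.388 0.022] 0.913
scene yellow [296.5 417.3] 29 [0.901 0.433 0.021] 1.0
scene yellow [314.6 425.7] 58 [0.876 0.477 0.022] 0.997
scene yellow [330.8 431.3] 56 [0.851 0.511 0.023] 0.993
scene green [306.1 155. ] 147 [ 0.356 -0.322  0.02 ] 0.48
scene green [337.2 186.2] 191 [ 0.355 -0.138  0.02 ] 0.381
scene green [261.1 190.7] 217 [ 0.571 -0.268  0.02 ] 0.631
scene green [193.9 226.1] 129 [ 0.829 -0.274  0.017] 0.873
scene green [388.5 241.6] 213 [0.362 0.145 0.02 ] 0.39
scene green [191.1 249.5] 254 [ 0.879 -0.184  0.017] 0.898
scene green [382.6 356. ] 108 [0.615 0.43  0.016] 0.75
scene green [551.6 476.5] 17 [0.538 0.902 0.148] 1.05
side yellow [338.2
[... 289 characters left out ...]
4] 84 [0.872 0.478 0.024] 0.995
side yellow [ 71.4 343. ] 28 [0.846 0.504 0.025] 0.985
side green [400.3 171.6] 22 [ 0.504 -0.587  0.038] 0.774
side green [267.6 193.6] 14 [ 0.847 -0.277  0.02 ] 0.891
side green [245.1 197.6] 75 [ 0.89  -0.225  0.021] 0.918
side green [347.  210.8] 110 [ 0.572 -0.257  0.023] 0.627
side green [425.3 217.6] 122 [ 0.351 -0.312  0.023] 0.47
side green [408.2 246.5] 184 [ 0.352 -0.128  0.023] 0.375
side green [372.8 304.9] 304 [0.358 0.146 0.023] 0.386
side green [197.3 358.1] 292 [0.608 0.431 0.017] 0.746
side green [155.7 433.1] 204 [0.526 0.638 0.074] 0.827
knob [ 0.676 -0.053  0.119]
bed [ 0.525 -0.052  0.007]
bed2 [0.675 0.003 0.009]
bed3 [0.519 0.007 0.003]
```

View pics/crop1.png

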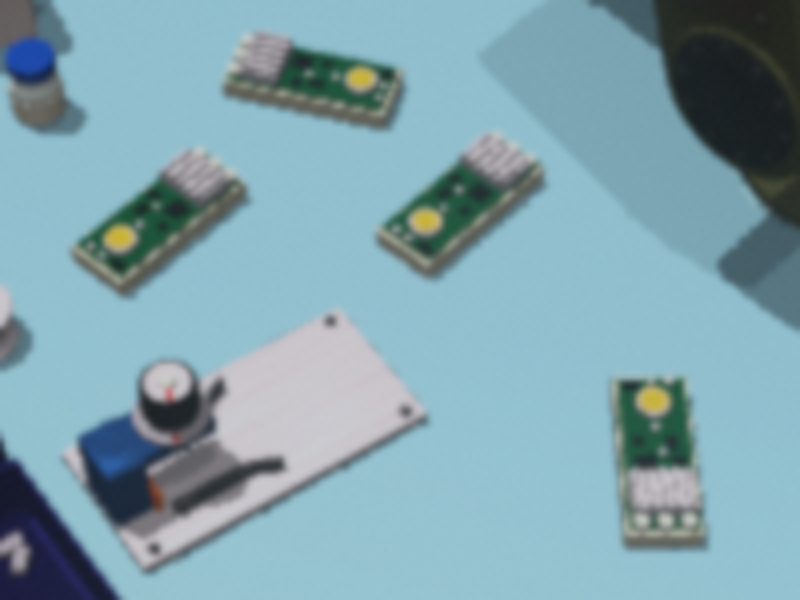

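The farthest is the one at scene pixel (265,190), side pixel (345,210). Its boss is at about (0.600,-0.266), roughly 0.66 m out, and the crop shows an ivory tray, green board and yellow boss. The other three bosses are 0.37–0.45 m out. I'm moving the wrist camera over this module and the fixture.

Careful with the scale: shifts go in shares of 80 cm and turns go in shares of pi rad. That gives: 493 mm / 800 = 0.6163, -218 mm / 800 = -0.2725, 0.25 rad / 3.1416 = 0.0796.

arm_command:
  plan:
    - [[0.6163,-0.2725,-0.1938,0,0,0.0796,-1],[0.6163,-0.2725,-0.1938,0,0,0.0796,-1],[0.6163,-0.2725,-0.1938,0,0,0.0796,-1],[0.6163,-0.2725,-0.1938,0,0,0.0796,-1],[0.6163,-0.2725,-0.1938,0,0,0.0796,-1],[0.6163,-0.2725,-0.1938,0,0,0.0796,-1],[0.6163,-0.2725,-0.1938,0,0,0.0796,-1],[0.6163,-0.2725,-0.1938,0,0,0.0796,-1],[0.6163,-0.2725,-0.1938,0,0,0.0796,-1],[0.6163,-0.2725,-0.1938,0,0,0.0796,-1],[0.6163,-0.2725,-0.1938,0,0,0.0796,-1],[0.6163,-0.2725,-0.1938,0,0,0.0796,-1]]

```text
time_s: 1.3
ee_pos: [0.5624, -0.1967, 0.3608]
eef_rot: [-3.141, -0.001, 0.003]
force: [-0.0, -1.2, -0.2]
grip_width: 0.0945
grip_force: 0.0
```

```bash
python3 - <<'E'
from h import *
o=ctrl.get_obs();print(o['ee_pos'],o['eef_rot'],o['time_s'],o['joint_vel'].round(3))
i=cams.camera_info('wrist');print(np.linalg.inv(np.array(i['world_to_cam'])).round(3).tolist(),i['fx'])
p,d=cams.camera('wrist');cv2.imwrite('pics/w1.png',p);np.save('w1.npy',pts('wrist',d))
np.save('w1i.npy',i,allow_pickle=True)
E
```

```text
[ 0.56238645 -0.19673383  0.36083076] [-3.14127497e+00 -5.65979550e-04  3.30195492e-03] 1.3 [ 0.129  0.145 -0.237 -0.013  0.108  0.138]
[[0.005, -0.964, -0.265, 0.639], [-1.0, -0.005, -0.0, -0.196], [-0.001, 0.265, -0.964, 0.54], [0.0, 0.0, 0.0, 1.0]] 351.06122193981366
```

View pics/w1.png

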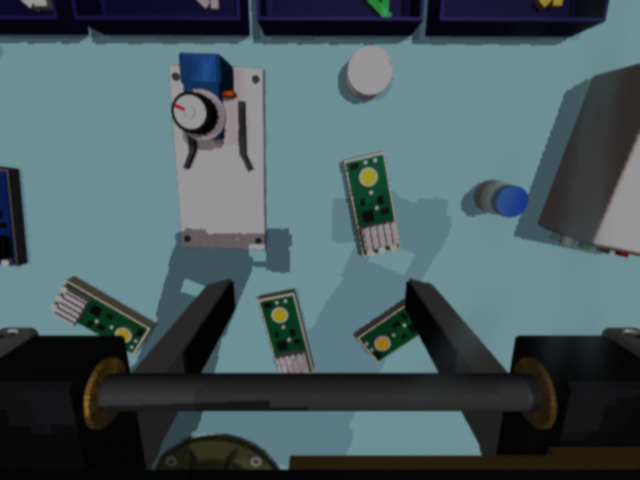

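The wrist picture shows the target module at (372,203) with its boss at (368,177). The fixture bed spans (170–268, 65–248), the knob is at (199,114) with its red bar towards (180,107), and the orange stop is at (230,95). Now measuring both.

```bash
cat > m.py <<'E'
from h import *
def measure(tag):
    p,d=cams.camera('wrist');i=cams.camera_info('wrist');P=pts('wrist',d);cv2.imwrite(f'pics/{tag}.png',p)
    hsv=cv2.cvtColor(p,cv2.COLOR_BGR2HSV)
    def comps(lo,hi,a,m=None):
        m=cv2.inRange(hsv,lo,hi) if m is None else m
        k,l,s,c=cv2.connectedComponentsWithStats(m)
        return [(l==j,c[j],s[j,4]) for j in range(1,k) if s[j,4]>a]
    for M,c,a in comps((20,110,110),(35,255,255),60):
        q=P[M];print('yellow',c.round(1),a,'depth',np.median(q,0).round(4),'ray z28',ray('wrist',*c,np.median(q[:,2])).round(4))
    # module tray: everything 5..45 mm high near; fixture bed: 7..17mm
    H=P[...,2]
    for nm,lo,hi,z in [('raised',.012,.05,.02),('bed',.007,.018,.012)]:
        m=((H>lo)&(H<hi)&(d>0)).astype(np.uint8)*255
        m=cv2.morphologyEx(m,cv2.MORPH_OPEN,np.ones((3,3)))
        for M,c,a in comps(0,0,800,m):
            cn=cv2.findContours(M.astype(np.uint8),0,1)[0];cn=max(cn,key=cv2.contourArea)[:,0]
            w=np.array([ray('wrist',u,v,z)[:2] for u,v in cn],np.float32)
            r=cv2.minAreaRect(w);print(nm,c.round(0),a,'ctr',np.round(r[0],4),'size',np.round(r[1],4),'ang',round(r[2],2))
    return p,P
E
python3 - <<'E'
from m import *
print(ctrl.get_obs()['ee_pos'])
p,P=measure('w2')
H=P[...,2]
# board of target by color
hsv=cv2.cvtColor(p,cv2.COLOR_BGR2HSV)
M=(H>.112)&(H<.13);M[:, 240:]=0;M[160:]=0;q=P[M];print('knobtop',M.sum(),(q.min(0)+q.max(0))/2,q.mean(0),np.ptp(q,axis=0))
n=M.astype(np.uint8);cn=max(cv2.findContours(n,0,1)[0],key=cv2.contourArea);c,r=cv2.minEnclosingCircle(cn);print(c,r,ray('wrist',*c,.122))
M=(H>.055)&(H<.085);M[:,280:]=0;q=P[M];print('arm',q.min(0),q.max(0))
m=cv2.inRange(hsv,(5,150,120),(18,255,255));m[:, 280:]=0;print('orange',np.argwhere(m).mean(0),P[m>0].min(0),P[m>0].max(0))
for (u,v) in [(200,200),(220,220),(300,200),(372,203),(300,120)]: print(u,v,P[v,u].round(4))
E
```

```text
[ 0.56231095 -0.19694442  0.36055092]
yellow [367.9 176.5] 164 depth [ 0.6006 -0.2666  0.0277] ray z28 [ 0.6    -0.2665  0.0277]
yellow [279.  314.8] 123 depth [ 0.3819 -0.1334  0.0279] ray z28 [ 0.382  -0.1333  0.0279]
yellow [123.3 333.8] 81 depth [0.3473 0.1195 0.0282] ray z28 [0.347  0.1204 0.0282]
yellow [381.9 343.4] 117 depth [ 0.3312 -0.3005  0.0279] ray z28 [ 0.3313 -0.3004  0.0279]
raised [47. 22.] 1037 ctr [0.8033 0.1691] size [0.0354 0.1084] ang 0.23
raised [174.  25.] 1671 ctr [0.804  0.0044] size [0.0354 0.2121] ang 0.23
raised [499.  26.] 1748 ctr [ 0.8045 -0.4454] size [0.2148 0.0366] ang 89.88
raised [338.  27.] 1465 ctr [ 0.7918 -0.2218] size [0.0116 0.2067] ang 0.23
raised [369.  69.] 1794 ctr [ 0.7408 -0.264 ] size [0.0602 0.0609] ang 0.24
raised [579. 148.] 3009 ctr [ 0.6333 -0.5653] size [0.029  0.2285] ang 78.84
raised [372. 203.] 4050 ctr [ 0.5564 -0.2762] size [0.1505 0.0601] ang 12.97
raised [  8. 221.] 1626 ctr [0.534  0.2677] size [0.0303 0.1541] ang 76.63
raised [ 98. 314.] 3269 ctr [0.3708 0.1594] size [0.1522 0.0744] ang 55.56
raised [286. 333.] 2964 ctr [ 0.3404 -0.1434] size [0.1523 0.061 ] ang 12.28
raised [388. 334.] 1863 ctr [ 0.3459 -0.314 ] size [0.0638 0.0977] ang 38.26Traceback (most recent call last):
  File "<stdin>", line 3, in <module>
  File "m.py", line 18, in measure
    w=np.array([ray('wrist',u,v,z)[:2] for u,v in cn],np.float32)
                ~~~^^^^^^^^^^^^^^^
  File "h.py", line 8, in ray
    i=cams.camera_info(name);T=np.linalg.inv(np.array(i['world_to_cam']))
ValueError: time passes only in moves, steps and waits
```

```bash
python3 - <<'E'
s=open('h.py').read()
s=s.replace("def pts","C={}\ndef info(n):\n    if n not in C: C[n]=cams.camera_info(n)\n    return C[n]\ndef pts",1).replace("i=cams.camera_info(name)","i=info(name)")
open('h.py','w').write(s)
m=open('m.py').read().replace("i=cams.camera_info('wrist');","").replace("p,d=","C.clear();p,d=")
open('m.py','w').write(m)
E
python3 - <<'E'
from m import *
print(ctrl.get_obs()['ee_pos'])
p,P=measure('w3')
H=P[...,2]
hsv=cv2.cvtColor(p,cv2.COLOR_BGR2HSV)
M=(H>.112)&(H<.13);M[:, 240:]=0;M[160:]=0;q=P[M];print('knobtop',M.sum(),(q.min(0)+q.max(0))/2,np.ptp(q,axis=0),np.median(q,0))
cn=max(cv2.findContours(M.astype(np.uint8),0,1)[0],key=cv2.contourArea);c,r=cv2.minEnclosingCircle(cn);print(c,r,ray('wrist',*c,.122))
M=(H>.07)&(H<.085);M[:,280:]=0;q=P[M];print('arm',q.min(0),q.max(0))
m=cv2.inRange(hsv,(5,150,100),(18,255,255));m[:, 280:]=0;m[160:]=0
if m.any():print('orange',np.argwhere(m).mean(0),P[m>0].min(0),P[m>0].max(0))
# guides: 20..28mm high near bed
M=((H>.019)&(H<.03));M[:,280:]=0;M[:,:165]=0;M[190:]=0;M[:90]=0
k,l,s,c=cv2.connectedComponentsWithStats(M.astype(np.uint8))
for j in range(1,k):
    if s[j,4]>40: q=P[l==j];print('guide?',c[j].round(),s[j,4],q.min(0).round(4),q.max(0).round(4))
# bed edges: sides + near end, lines
M=((H>.007)&(H<.017));
for v in range(150,245,12):
    r=np.where(M[v,150:290])[0]+150
    print(v,ray('wrist',r[0]-.5,v,.012)[:2].round(4),ray('wrist',r[-1]+.5,v,.012)[:2].round(4))
for u in range(195,262,12):
    r=np.where(M[180:270,u])[0]+180; print(u,ray('wrist',u,r[-1]+.5,.012)[:2].round(4))
for (u,v) in [(200,200),(220,220),(300,200),(372,203),(300,120)]: print(u,v,P[v,u].round(4))
E
```

```text
[ 0.56089638 -0.19843117  0.35993803]
yellow [367.  175.3] 169 depth [ 0.6008 -0.2663  0.0281] ray z28 [ 0.6004 -0.2662  0.0281]
yellow [278.1 314.2] 122 depth [ 0.3824 -0.1329  0.0282] ray z28 [ 0.3821 -0.1329  0.0282]
yellow [121.9 332.8] 79 depth [0.3483 0.1208 0.0285] ray z28 [0.3484 0.1212 0.0285]
yellow [381.3 342.8] 115 depth [ 0.3314 -0.3     0.0282] ray z28 [ 0.3314 -0.3001  0.0282]
raised [45. 21.] 1010 ctr [0.8031 0.1683] size [0.0342 0.106 ] ang 0.14
raised [168.   6.] 1559 ctr [ 0.8133 -0.0025] size [0.0147 0.1676] ang 0.14
raised [172.  24.] 1652 ctr [0.8035 0.0048] size [0.0342 0.2126] ang 0.15
raised [336.   7.] 1493 ctr [ 0.8139 -0.2199] size [0.0147 0.167 ] ang 0.14
raised [498.  24.] 1685 ctr [ 0.8038 -0.4451] size [0.2143 0.0343] ang 89.66
raised [506.   6.] 1398 ctr [ 0.8139 -0.4386] size [0.0158 0.164 ] ang 0.15
raised [337.  25.] 1543 ctr [ 0.7922 -0.2213] size [0.0104 0.2075] ang 0.15
raised [368.  68.] 1789 ctr [ 0.7419 -0.2639] size [0.06   0.0608] ang 0.16
raised [578. 147.] 2990 ctr [ 0.6342 -0.5649] size [0.0281 0.2287] ang 78.36
raised [371. 202.] 4072 c
[... 1249 characters left out ...]
824  0.0271]
guide? [188. 151.] 194 [ 0.6108 -0.0189  0.019 ] [ 0.6535 -0.001   0.0261]
150 [0.6345 0.0148] [ 0.6349 -0.1156]
162 [0.6176 0.0152] [ 0.6179 -0.1149]
174 [0.6003 0.0156] [ 0.6007 -0.1142]
186 [0.5828 0.016 ] [ 0.5832 -0.115 ]
198 [0.5649 0.0164] [ 0.5653 -0.1143]
210 [0.5467 0.0168] [ 0.5471 -0.1136]
222 [0.5282 0.0172] [ 0.5286 -0.1129]
234 [0.5093 0.0176] [ 0.5097 -0.1121]
195 [ 0.4894 -0.0045]
207 [ 0.4894 -0.0232]
219 [ 0.4895 -0.0419]
231 [ 0.4879 -0.0605]
243 [ 0.488  -0.0793]
255 [ 0.488 -0.098]
200 200 [ 0.5621 -0.0188  0.0123]
220 220 [ 0.5316 -0.0467  0.0125]
300 200 [ 5.608e-01 -1.684e-01  2.000e-04]
372 203 [ 0.56   -0.2758  0.0235]
300 120 [ 0.6768 -0.1699  0.0015]
```

Converted, 300 mm / 800 = 0.375, 270 mm / 800 = 0.3375, -0.226 rad / 3.1416 = -0.0719.

arm_command:
  plan:
    - [[-0.0613,0.1088,0,0,0,-0.0719,-1],[-0.0613,0.1088,0.075,0,0,-0.0719,-1],[-0.0613,0.1088,0.25,0,0,-0.0719,-1],[-0.0613,0.1088,0.3375,0,0,-0.0719,-1],[-0.0613,0.1088,0.375,0,0,-0.0719,-1],[-0.0613,0.1088,0.375,0,0,-0.0719,-1],[-0.0613,0.1088,0.375,0,0,-0.0719,-1],[-0.0613,0.1088,0.375,0,0,-0.0719,-1],[-0.0613,0.1088,0.375,0,0,-0.0719,-1],[-0.0613,0.1088,0.375,0,0,-0.0719,-1],[-0.0613,0.1088,0.375,0,0,-0.0719,-1],[-0.0613,0.1088,0.375,0,0,-0.0719,-1]]

```text
time_s: 2.65
ee_pos: [0.5115, -0.2872, 0.0624]
eef_rot: [3.139, -0.002, 0.226]
force: [-0.5, -0.2, 0.3]
grip_width: 0.0941
grip_force: 0.0
```

```bash
python3 - <<'E'
from m import *
o=ctrl.get_obs();print(o['ee_pos'],o['eef_rot'],o['time_s'],o['joint_vel'].round(3))
p,d=cams.camera('wrist');cv2.imwrite('pics/w4.png',p);P=pts('wrist',d)
hsv=cv2.cvtColor(p,cv2.COLOR_BGR2HSV);m=cv2.inRange(hsv,(20,110,110),(35,255,255))
k,l,s,c=cv2.connectedComponentsWithStats(m);j=1+s[1:,4].argmax();print(c[j],s[j,4],np.median(P[l==j],0),ray('wrist',*c[j],.028))
E
```

```text
[ 0.5114939  -0.28721927  0.0623888 ] [ 3.13944881e+00 -2.06209324e-03  2.25902495e-01] 2.65 [ 0.001  0.01   0.007  0.001 -0.005  0.001]
[318.58       120.56695652] 1150 [ 0.60144173 -0.26492974  0.02800698] [ 0.60145622 -0.26486982  0.028     ]
```

View pics/w4.png

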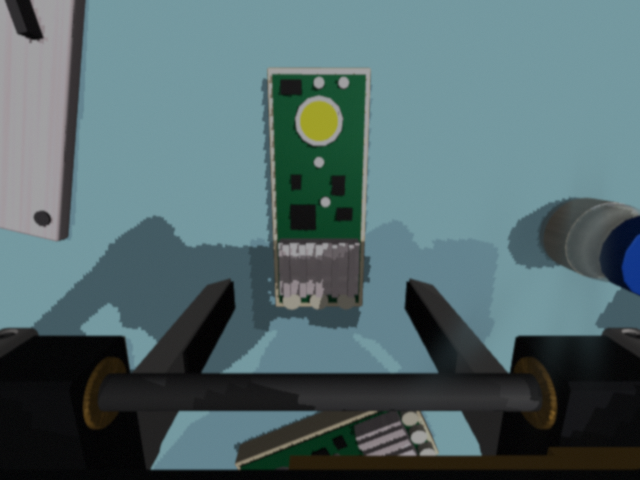

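The module sits centred between the fingers, with its boss at (318,121) and nothing in the way. I'm lowering 57 mm and gripping.

Converted, 57 mm / 800 = 0.0713, 50 mm / 800 = 0.0625.

arm_command:
  plan:
    - [[0,0,0.0375,0,0,0,-1],[0,0,0.0625,0,0,0,-1],[0,0,0.0713,0,0,0,-1],[0,0,0.0713,0,0,0,-1],[0,0,0.0713,0,0,0,-1],[0,0,0.0713,0,0,0,1],[0,0,0.0713,0,0,0,1],[0,0,0.0713,0,0,0,1],[0,0,0.0713,0,0,0,1],[0,0,0.0713,0,0,0,1],[0,0,0.0713,0,0,0,1],[0,0,0.0713,0,0,0,1]]
  squeeze: 55

```text
time_s: 3.9
ee_pos: [0.5108, -0.2869, 0.0036]
eef_rot: [3.141, -0.0, 0.226]
force: [-1.3, 0.7, 2.0]
grip_width: 0.0593
grip_force: 55.0
```

```bash
python3 - <<'E'
from m import *
o=ctrl.get_obs();print(o['ee_pos'],o['eef_rot'],o['force'],o['grip_width'],o['grip_force'])
E
```

```text
[ 0.51081228 -0.28686528  0.00359715] [ 3.14143464e+00 -1.30296786e-04  2.25767955e-01] [-1.25278358  0.70143018  1.96957172] 0.05928794286753463 55.00114917755127
```

Converted, -240 mm / 800 = -0.3, -230 mm / 800 = -0.2875, 0.252 rad / 3.1416 = 0.0802.

arm_command:
  plan:
    - [[0,0,-0.025,0,0,0,1],[0,0,-0.0625,0,0,0,1],[0,0,-0.0875,0,0,0,1],[0.0063,-0.05,-0.0875,0,0,0.0159,1],[0.0113,-0.1,-0.0875,0,0,0.0318,1],[0.0163,-0.15,-0.0875,0,0,0.0477,1],[0.0213,-0.2,-0.0875,0,0,0.0637,1],[0.0263,-0.25,-0.0875,0,0,0.0732,1],[0.03,-0.2875,-0.0875,0,0,0.0802,1],[0.03,-0.3,-0.0875,0,0,0.0802,1],[0.03,-0.3,-0.0875,0,0,0.0802,1],[0.03,-0.3,-0.0875,0,0,0.0802,1]]

```text
time_s: 5.1
ee_pos: [0.4805, -0.0482, 0.0734]
eef_rot: [3.141, 0.0, -0.026]
force: [-0.4, -0.6, -2.7]
grip_width: 0.0592
grip_force: 55.0
```

```bash
python3 - <<'E'
from m import *
o=ctrl.get_obs();print(o['ee_pos'],o['eef_rot'],o['force'],o['moment'],o['grip_width'])
p,d=cams.camera('wrist');cv2.imwrite('pics/w5.png',p);P=pts('wrist',d)
hsv=cv2.cvtColor(p,cv2.COLOR_BGR2HSV);m=cv2.inRange(hsv,(20,110,110),(35,255,255))
k,l,s,c=cv2.connectedComponentsWithStats(m);j=1+s[1:,4].argmax();print(c[j],s[j,4],np.median(P[l==j],0))
g=cv2.inRange(hsv,(45,70,25),(85,255,160));k,l,s,c=cv2.connectedComponentsWithStats(g);j=1+s[1:,4].argmax();q=P[l==j];print(s[j],q.min(0),q.max(0))
A=np.c_[q[:,:2]-q[:,:2].mean(0),np.ones(len(q))];print('plane',np.linalg.lstsq(A,q[:,2],rcond=None)[0])
E
```

```text
[ 0.48051506 -0.04824278  0.07336108] [ 3.14143329e+00  1.16764357e-04 -2.60673839e-02] [-0.43004689 -0.55493001 -2.74997252] [ 0.01170104  0.13672283 -0.03900361] 0.059195294877285747
[319.5285338  107.30904302] 2278 [ 0.57387214 -0.05012458  0.09781909]
[  255    43   130   229 19841] [ 0.49943569 -0.07752088  0.08905093] [ 0.60018948 -0.02137638  0.25290792]
plane [-0.00145698  0.00156352  0.09229542]
```

View pics/w5.png

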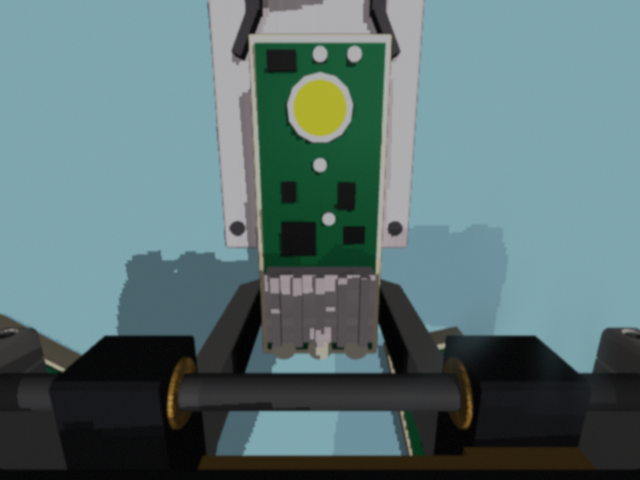

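The module is held level and straight over the bed entry, about 1.5 mm to the right of centre. I'll correct that and lower it.

Converted, 57 mm / 800 = 0.0713, -1.5 mm / 800 = -0.0019.

arm_command:
  plan:
    - [[0,-0.0019,0.025,0,0,0,1],[0,-0.0019,0.05,0,0,0,1],[0,-0.0019,0.0625,0,0,0,1],[0,-0.0019,0.0688,0,0,0,1],[0,-0.0019,0.0713,0,0,0,1],[0,-0.0019,0.0713,0,0,0,1],[0,-0.0019,0.0713,0,0,0,1],[0,-0.0019,0.0713,0,0,0,1]]

```text
time_s: 5.95
ee_pos: [0.4808, -0.0461, 0.017]
eef_rot: [3.141, -0.001, -0.026]
force: [0.4, -0.1, -1.9]
grip_width: 0.0595
grip_force: 55.0
```

```bash
python3 - <<'E'
from m import *
o=ctrl.get_obs();print(o['ee_pos'],o['eef_rot'],o['force'],o['moment'],o['grip_width'])
p,d=cams.camera('wrist');cv2.imwrite('pics/w6.png',p);P=pts('wrist',d)
hsv=cv2.cvtColor(p,cv2.COLOR_BGR2HSV);m=cv2.inRange(hsv,(20,110,110),(35,255,255))
k,l,s,c=cv2.connectedComponentsWithStats(m);j=1+s[1:,4].argmax();print(c[j],s[j,4],np.median(P[l==j],0))
H=P[...,2]
for x in (.50,.52,.55,.59,.61,.62,.64):
    M=(abs(P[...,0]-x)<.0015)&(H>.010)&(H<.0145);y=P[M][:,1]
    G=(abs(P[...,0]-x)<.0015)&(H>.022)&(H<.0265)&(P[...,1]>-.12)&(P[...,1]<.02);yg=np.sort(P[G][:,1])
    print(x,y.min().round(4) if len(y) else 0,y.max().round(4) if len(y) else 0,'guides',yg[:1],yg[-1:], [ (round(a,4),round(b,4)) for a,b in zip(yg,yg[1:]) if b-a>.02])
E
```

```text
[ 0.48076872 -0.04605817  0.01699901] [ 3.14146220e+00 -9.80387069e-04 -2.61209667e-02] [ 0.3618172  -0.11893129 -1.86929377] [-0.00771996  0.12010432  0.02996323] 0.05954460112462228
[319.52680141 107.33128295] 2276 [ 0.57401638 -0.04762694  0.04148329]
0.5 -0.1102 0.0192 guides [] [] []
0.52 -0.1105 0.0186 guides [] [] []
0.55 -0.1118 0.018 guides [] [] []
0.59 -0.112 0.0173 guides [] [] []
0.61 -0.1128 0.0167 guides [-0.09790234] [-0.00415974] [(np.float64(-0.0912), np.float64(-0.0044))]
0.62 -0.1134 0.0163 guides [-0.00881854] [-0.00079866] []
0.64 0 0 guides [] [] []
```

Converted, 94 mm / 800 = 0.1175, 88 mm / 800 = 0.11.

arm_command:
  plan:
    - [[0,-0.0005,0.0013,0,0,0,1],[0.0125,-0.0005,0.0013,0,0,0,1],[0.025,-0.0005,0.0013,0,0,0,1],[0.0375,-0.0005,0.0013,0,0,0,1],[0.05,-0.0005,0.0013,0,0,0,1],[0.0625,-0.0005,0.0013,0,0,0,1],[0.075,-0.0005,0.0013,0,0,0,1],[0.0875,-0.0005,0.0013,0,0,0,1],[0.1,-0.0005,0.0013,0,0,0,1],[0.11,-0.0005,0.0013,0,0,0,1],[0.1175,-0.0005,0.0013,0,0,0,1],[0.1175,-0.0005,0.0013,0,0,0,1]]
  squeeze: 20

```text
time_s: 7.2
ee_pos: [0.5756, -0.0482, 0.0156]
eef_rot: [3.142, -0.002, -0.026]
force: [3.3, 0.1, 1.3]
grip_width: 0.06
grip_force: 20.0
```

```bash
python3 - <<'E'
from m import *
o=ctrl.get_obs();print(o['ee_pos'],o['eef_rot'],o['force'],o['moment'],o['grip_width'])
p,d=cams.camera('wrist');cv2.imwrite('pics/w7.png',p)
E
```

```text
[ 0.57564982 -0.04816249  0.01555249] [ 3.14152079e+00 -1.74273803e-03 -2.62666805e-02] [3.34585615 0.11941866 1.27690433] [ 0.09912733 -0.39232217 -0.01577986] 0.05995085324353509
```

View pics/w7.png

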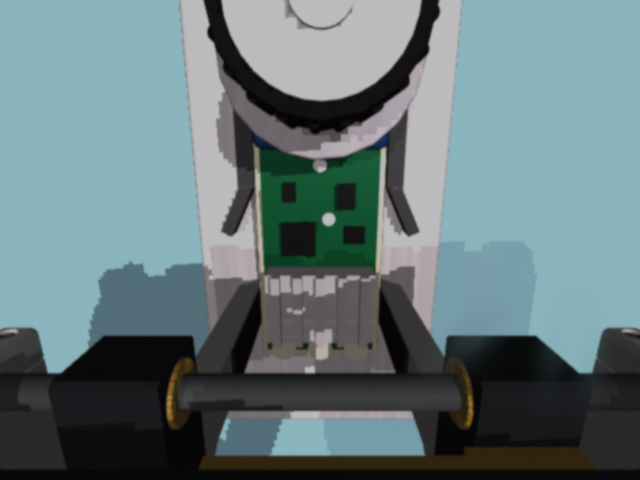

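The module is between the guides, with about 10 mm left to the stop. I'm creeping in with a soft grip.

arm_command:
  plan:
    - [[0,0,0,0,0,0,1],[0.0019,0,0,0,0,0,1],[0.0038,0,0,0,0,0,1],[0.0056,0,0,0,0,0,1],[0.0075,0,0,0,0,0,1],[0.0088,0,0,0,0,0,1],[0.01,0,0,0,0,0,1],[0.01,0,0,0,0,0,1],[0.01,0,0,0,0,0,1]]
  squeeze: 8

```text
time_s: 8.15
ee_pos: [0.5819, -0.0483, 0.0155]
eef_rot: [-3.142, 0.001, -0.026]
force: [-3.0, 0.5, 4.6]
grip_width: 0.0603
grip_force: 8.0
```

Converted, 1 mm / 800 = 0.0013, 0.5 mm / 800 = 0.0006.

arm_command:
  plan:
    - [[0.0006,0,0,0,0,0,1],[0.0013,0,0,0,0,0,1],[0.0013,0,0,0,0,0,1],[0.0013,0,0,0,0,0,1]]

```text
time_s: 8.55
ee_pos: [0.5828, -0.0483, 0.0155]
eef_rot: [-3.142, 0.001, -0.026]
force: [-3.4, 0.3, 5.3]
grip_width: 0.0601
grip_force: 8.0
```

Converted, 1 mm / 800 = 0.0013, 0.5 mm / 800 = 0.0006.

arm_command:
  plan:
    - [[0.0006,0,0,0,0,0,1],[0.0013,0,0,0,0,0,1],[0.0013,0,0,0,0,0,1],[0.0013,0,0,0,0,0,1]]

```text
time_s: 8.95
ee_pos: [0.5838, -0.0483, 0.0155]
eef_rot: [-3.142, 0.001, -0.026]
force: [-4.2, 0.6, 6.4]
grip_width: 0.0601
grip_force: 8.0
```

Converted, 1 mm / 800 = 0.0013, 0.5 mm / 800 = 0.0006.

arm_command:
  plan:
    - [[0.0006,0,0,0,0,0,1],[0.0013,0,0,0,0,0,1],[0.0013,0,0,0,0,0,1],[0.0013,0,0,0,0,0,1]]

```text
time_s: 9.35
ee_pos: [0.5848, -0.0484, 0.0155]
eef_rot: [-3.142, 0.001, -0.026]
force: [-3.6, -0.1, 5.9]
grip_width: 0.0599
grip_force: 8.0
```

Converted, 1 mm / 800 = 0.0013, 0.5 mm / 800 = 0.0006.

arm_command:
  plan:
    - [[0.0006,0,0,0,0,0,1],[0.0013,0,0,0,0,0,1],[0.0013,0,0,0,0,0,1],[0.0013,0,0,0,0,0,1]]

```text
time_s: 9.75
ee_pos: [0.5858, -0.0484, 0.0155]
eef_rot: [-3.142, 0.001, -0.026]
force: [-4.2, -0.7, 5.2]
grip_width: 0.0601
grip_force: 8.0
```

```bash
python3 - <<'E'
from m import *
o=ctrl.get_obs();print(o['ee_pos'],o['force'],o['moment'],o['grip_width'])
p,d=cams.camera('wrist');cv2.imwrite('pics/w8.png',p)
g=[cv2.cvtColor(cv2.imread(f'pics/{n}.png'),cv2.COLOR_BGR2GRAY) for n in('w7','w8')]
# module shift relative to the gripper, template on board detail
t=g[0][170:260,275:370];r=cv2.matchTemplate(g[1],t,cv2.TM_CCOEFF_NORMED);print(cv2.minMaxLoc(r)[1],cv2.minMaxLoc(r)[3],'was (275,170)')
E
```

```text
[ 0.58582808 -0.04838403  0.01552851] [-4.24850235 -0.66355335  5.20552883] [ 0.03888561  0.65836868 -0.04273702] 0.060137015258957933
0.5844170451164246 (275, 171) was (275,170)
```

Converted, 1.5 mm / 800 = 0.0019, 1 mm / 800 = 0.0013.

arm_command:
  plan:
    - [[0.0006,0,0,0,0,0,1],[0.0013,0,0,0,0,0,1],[0.0019,0,0,0,0,0,1],[0.0019,0,0,0,0,0,1],[0.0019,0,0,0,0,0,1]]

```text
time_s: 10.3
ee_pos: [0.5867, -0.0484, 0.0154]
eef_rot: [-3.141, 0.003, -0.026]
force: [-7.5, 0.0, 6.7]
grip_width: 0.0599
grip_force: 8.0
```

```bash
cat > s.py <<'E'
from m import *
import sys
o=ctrl.get_obs();print(o['ee_pos'],o['force'],o['moment'])
p,d=cams.camera('wrist');n=sys.argv[1];cv2.imwrite(f'pics/{n}.png',p);np.save('P.npy',pts('wrist',d))
g=[cv2.cvtColor(cv2.imread(f'pics/{k}.png'),cv2.COLOR_BGR2GRAY)[200:262,280:366].astype(np.float32) for k in('w7',n)]
print(cv2.phaseCorrelate(*g,cv2.createHanningWindow((86,62),cv2.CV_32F)))
E
python3 s.py w9; sed 's/n=sys.argv.*/n="w8"/;s/^p,d.*//' s.py >s8.py; python3 - <<'E'
import cv2,numpy as np
g=[cv2.cvtColor(cv2.imread(f'pics/{k}.png'),cv2.COLOR_BGR2GRAY)[200:262,280:366].astype(np.float32) for k in('w7','w8')]
print(cv2.phaseCorrelate(*g,cv2.createHanningWindow((86,62),cv2.CV_32F)))
E
```

```text
[ 0.58673109 -0.04842684  0.01535054] [-7.52908341  0.01179136  6.71234112] [ 0.05774321  1.43706584 -0.03211015]
((0.24381186508317398, 1.7824608090487395), 1.0009840938780044)
((0.12650717239099407, 0.41346019549077084), 1.040546292728848)
```

Force has risen to 7.5 N, the grip slipped 0.7 mm, and the nose comes out at the measured stop face, so the module is home. Releasing and lifting clear.

Converted, -205 mm / 800 = -0.2563, -180 mm / 800 = -0.225.

arm_command:
  plan:
    - [[0.0019,0,0,0,0,0,-1],[0.0019,0,0,0,0,0,-1],[0.0019,0,0,0,0,0,-1],[0.0019,0,0,0,0,0,-1],[0.0019,0,0,0,0,0,-1],[0.0019,0,-0.0375,0,0,0,-1],[0.0019,0,-0.1,0,0,0,-1],[0.0019,0,-0.1625,0,0,0,-1],[0.0019,0,-0.225,0,0,0,-1],[0.0019,0,-0.2563,0,0,0,-1],[0.0019,0,-0.2563,0,0,0,-1],[0.0019,0,-0.2563,0,0,0,-1]]

```text
time_s: 11.55
ee_pos: [0.5893, -0.0485, 0.22]
eef_rot: [-3.142, 0.0, -0.026]
force: [0.2, 0.3, -0.8]
grip_width: 0.0943
grip_force: 0.0
```

```bash
python3 - <<'E'
from m import *
o=ctrl.get_obs();print(o['ee_pos'],o['eef_rot'],o['qpos'],o['time_s'],o['grip_width'],o['force'])
p,d=cams.camera('wrist');cv2.imwrite('pics/w10.png',p);P=pts('wrist',d);np.save('P.npy',P)
H=P[...,2];hsv=cv2.cvtColor(p,cv2.COLOR_BGR2HSV)
M=(H>.117)&(H<.13);cn=max(cv2.findContours(M.astype(np.uint8),0,1)[0],key=cv2.contourArea);c,r=cv2.minEnclosingCircle(cn);q=P[M];print(c,r,ray('wrist',*c,.122),(q.min(0)+q.max(0))/2,np.ptp(q,axis=0))
mo=cv2.findContours(((H>.026)&(H<.055)&(P[...,0]<.66)&(P[...,0]>.5)&(abs(P[...,1]+.05)<.05)).astype(np.uint8),0,1)[0]
b=max(mo,key=cv2.contourArea)[:,0];w=np.array([ray('wrist',u,v,.034)[:2] for u,v in b],np.float32);print('module',cv2.minAreaRect(w))
M=(H>.026)&(H<.06)&(P[...,0]<.6)&(P[...,0]>.5)&(abs(P[...,1]+.05)<.045);q=P[M];print(q[:,0].min(),'rear',np.percentile(q[:,0],[1,3]),'y',np.percentile(q[:,1],[1,99]))
for a in(36,20,12):print('bins',(P[...,0]>.78).sum(),H[P[...,0]>.78].max())
E
```

```text
[ 0.58926197 -0.04845648  0.22002836] [-3.14158991e+00  1.51392248e-04 -2.61663740e-02] [-1.43983224e-01  3.82351534e-01  1.37711727e+00 -1.53457457e-05
  1.38227452e+00  1.45298235e+00] 11.55 0.09431438468953897 [ 0.17125384  0.32557778 -0.82780997]
(319.9445495605469, 130.05372619628906) 31.08614158630371 [ 0.67925983 -0.05016408  0.122     ] [ 0.6790476  -0.05000425  0.12109014] [0.04487545 0.04431413 0.0081396 ]
module ((0.6104276776313782, -0.048074882477521896), (0.059389326721429825, 0.10041667520999908), 88.62753295898438)
0.5586671760885751 rear [0.55941532 0.56089048] y [-0.07684696 -0.01796578]
bins 20223 0.06139906496153297
bins 20223 0.06139906496153297
bins 20223 0.06139906496153297
```

View pics/w10.png

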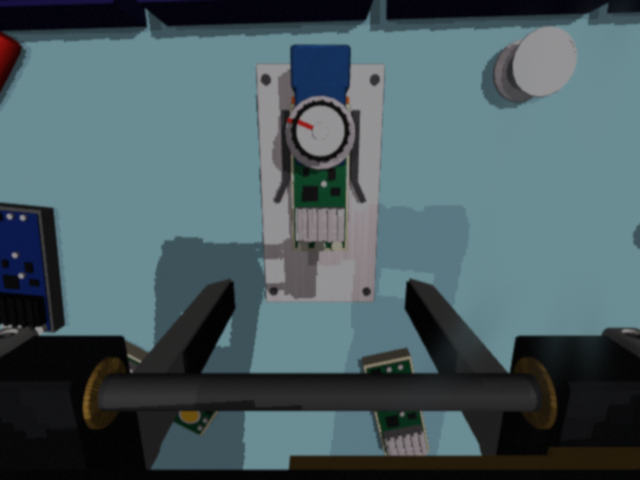

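The module stayed home, with its rear at x≈0.559 so its nose is at ≈0.709. The knob is at (320,130), dead ahead, with the red bar at about (300,123). Clockwise raises q6, so I'm moving over the knob and unwinding the wrist to start near q6 = −2.4.

Converted, 90 mm / 800 = 0.1125, 80 mm / 800 = 0.1, -1.68 rad / 3.1416 = -0.5348.

arm_command:
  plan:
    - [[0.0375,0,0,0,0,-0.0446,-1],[0.075,0,0,0,0,-0.0891,-1],[0.1,0,0,0,0,-0.1337,-1],[0.1125,0,0,0,0,-0.1783,-1],[0.1125,0,0,0,0,-0.2228,-1],[0.1125,0,0,0,0,-0.2674,-1],[0.1125,0,0,0,0,-0.3119,-1],[0.1125,0,0,0,0,-0.3565,-1],[0.1125,0,0,0,0,-0.4011,-1],[0.1125,0,0,0,0,-0.4456,-1],[0.1125,0,0,0,0,-0.4902,-1],[0.1125,0,0,0,0,-0.5348,-1]]

```text
time_s: 12.8
ee_pos: [0.679, -0.0508, 0.2182]
eef_rot: [-3.139, -0.001, 1.66]
force: [-0.2, -0.1, 0.1]
grip_width: 0.0936
grip_force: 0.0
```

Converted, -1.68 rad / 3.1416 = -0.5348.

arm_command:
  plan:
    - [[0,0,0,0,0,-0.0446,-1],[0,0,0,0,0,-0.0891,-1],[0,0,0,0,0,-0.1337,-1],[0,0,0,0,0,-0.1783,-1],[0,0,0,0,0,-0.2228,-1],[0,0,0,0,0,-0.2674,-1],[0,0,0,0,0,-0.3119,-1],[0,0,0,0,0,-0.3565,-1],[0,0,0,0,0,-0.4011,-1],[0,0,0,0,0,-0.4456,-1],[0,0,0,0,0,-0.4902,-1],[0,0,0,0,0,-0.5348,-1]]

```text
time_s: 14.0
ee_pos: [0.6789, -0.0508, 0.2182]
eef_rot: [3.141, -0.003, -2.944]
force: [-0.4, 0.0, -0.3]
grip_width: 0.0936
grip_force: 0.0
```

Converted, -0.49 rad / 3.1416 = -0.156.

arm_command:
  plan:
    - [[0,0,0,0,0,-0.0446,-1],[0,0,0,0,0,-0.0891,-1],[0,0,0,0,0,-0.1337,-1],[0,0,0,0,0,-0.156,-1],[0,0,0,0,0,-0.156,-1],[0,0,0,0,0,-0.156,-1]]

```text
time_s: 14.6
ee_pos: [0.6791, -0.0508, 0.2191]
eef_rot: [3.14, -0.001, -2.462]
force: [0.6, -0.1, -0.6]
grip_width: 0.0937
grip_force: 0.0
```

```bash
python3 - <<'E'
from m import *
o=ctrl.get_obs();print(o['ee_pos'],o['eef_rot'],o['qpos'],o['time_s'],o['moment'])
p,d=cams.camera('wrist');cv2.imwrite('pics/w11.png',p);P=pts('wrist',d)
H=P[...,2]
M=(H>.117)&(H<.13)&(abs(P[...,0]-.68)<.04)&(abs(P[...,1]+.05)<.04)
for z in(1,):
    cn=max(cv2.findContours(M.astype(np.uint8),0,1)[0],key=cv2.contourArea);c,r=cv2.minEnclosingCircle(cn);q=P[M];print(c,r,ray('wrist',*c,.122),(q.min(0)+q.max(0))/2,np.ptp(q,axis=0))
E
```

```text
[ 0.67913411 -0.05080492  0.21909826] [ 3.14015602e+00 -1.33456217e-03 -2.46177033e+00] [-1.28448067e-01  5.97865409e-01  1.06548800e+00  2.74546857e-05
  1.48019991e+00 -2.37906827e+00] 14.6 [ 0.11714764 -0.08744914  0.00536689]
(318.7264099121094, 244.85848999023438) 27.423076629638672 [ 0.67755535 -0.0513969   0.122     ] [ 0.67852644 -0.05023713  0.1218225 ] [0.04490653 0.04518255 0.00959259]
```

Converted, 124 mm / 800 = 0.155, 110 mm / 800 = 0.1375.

arm_command:
  plan:
    - [[0,0,0.05,0,0,0,-1],[0,0,0.1,0,0,0,-1],[0,0,0.1375,0,0,0,-1],[0,0,0.155,0,0,0,-1],[0,0,0.155,0,0,0,-1],[0,0,0.155,0,0,0,1],[0,0,0.155,0,0,0,1],[0,0,0.155,0,0,0,1],[0,0,0.155,0,0,0,1],[0,0,0.155,0,0,0,1],[0,0,0.155,0,0,0,1],[0,0,0.155,0,0,0,1]]
  squeeze: 40

```text
time_s: 15.85
ee_pos: [0.6796, -0.051, 0.0966]
eef_rot: [-3.141, 0.0, -2.459]
force: [0.4, -0.1, -0.6]
grip_width: 0.0432
grip_force: 40.0
```

```bash
cat > o.py <<'E'
from station import ctrl
o=ctrl.get_obs();print('t',round(o['time_s'],2),'yaw',o['eef_rot'][2].round(3),'q6',o['qpos'][5].round(3),'Mz',o['moment'].round(3),'tau6',o['tau'][5].round(3),'F',o['force'].round(1),'w',round(o['grip_width'],4),o['ee_pos'].round(4))
E
python3 o.py
```

```text
t 15.85 yaw -2.459 q6 -2.381 Mz [-0.004 -0.182 -0.018] tau6 0.002 F [ 0.4 -0.1 -0.6] w 0.0432 [ 0.6796 -0.051   0.0966]
```

Converted, 0.6 rad / 3.1416 = 0.191.

arm_command:
  plan:
    - [[0,0,0,0,0,0.0318,1],[0,0,0,0,0,0.0637,1],[0,0,0,0,0,0.0955,1],[0,0,0,0,0,0.1273,1],[0,0,0,0,0,0.1592,1],[0,0,0,0,0,0.191,1],[0,0,0,0,0,0.191,1],[0,0,0,0,0,0.191,1]]

```text
time_s: 16.65
ee_pos: [0.6796, -0.051, 0.0966]
eef_rot: [-3.141, 0.0, -3.056]
force: [0.8, -2.0, 0.4]
grip_width: 0.0433
grip_force: 40.0
```

```bash
python3 o.py
```

```text
t 16.65 yaw -3.056 q6 -1.784 Mz [-0.228 -0.418  0.221] tau6 0.545 F [ 0.8 -2.   0.4] w 0.0433 [ 0.6796 -0.051   0.0966]
```

Converted, 0.2 rad / 3.1416 = 0.0637.

arm_command:
  plan:
    - [[0,0,0,0,0,0.0318,1],[0,0,0,0,0,0.0637,1],[0,0,0,0,0,0.0637,1],[0,0,0,0,0,0.0637,1]]

```text
time_s: 17.05
ee_pos: [0.6796, -0.051, 0.0966]
eef_rot: [-3.141, 0.001, 3.028]
force: [2.6, -2.4, 0.4]
grip_width: 0.0436
grip_force: 40.0
```

```bash
python3 o.py
```

```text
t 17.05 yaw 3.028 q6 -1.586 Mz [-0.327 -0.543  0.237] tau6 0.517 F [ 2.6 -2.4  0.4] w 0.0436 [ 0.6796 -0.051   0.0966]
```

Converted, 0.1 rad / 3.1416 = 0.0318.

arm_command:
  plan:
    - [[0,0,0,0,0,0.0318,1],[0,0,0,0,0,0.0318,1],[0,0,0,0,0,0.0318,1]]

```text
time_s: 17.35
ee_pos: [0.6795, -0.051, 0.0966]
eef_rot: [-3.141, 0.0, 2.928]
force: [1.6, -3.7, 1.4]
grip_width: 0.0433
grip_force: 40.0
```

```bash
python3 o.py
```

```text
t 17.35 yaw 2.928 q6 -1.486 Mz [-0.482 -0.616  0.25 ] tau6 0.489 F [ 1.6 -3.7  1.4] w 0.0433 [ 0.6795 -0.051   0.0966]
```

Converted, 0.1 rad / 3.1416 = 0.0318.

arm_command:
  plan:
    - [[0,0,0,0,0,0.0318,1],[0,0,0,0,0,0.0318,1],[0,0,0,0,0,0.0318,1]]

```text
time_s: 17.65
ee_pos: [0.6795, -0.051, 0.0966]
eef_rot: [-3.142, 0.0, 2.828]
force: [2.5, -3.2, 2.4]
grip_width: 0.0435
grip_force: 40.0
```

```bash
python3 o.py
```

```text
t 17.65 yaw 2.828 q6 -1.386 Mz [-0.585 -0.719  0.282] tau6 0.489 F [ 2.5 -3.2  2.4] w 0.0435 [ 0.6795 -0.051   0.0966]
```

Converted, 0.1 rad / 3.1416 = 0.0318.

arm_command:
  plan:
    - [[0,0,0,0,0,0.0318,1],[0,0,0,0,0,0.0318,1],[0,0,0,0,0,0.0318,1]]

```text
time_s: 17.95
ee_pos: [0.6795, -0.0509, 0.0966]
eef_rot: [-3.142, 0.0, 2.728]
force: [2.3, -3.2, 2.2]
grip_width: 0.043
grip_force: 40.0
```

```bash
python3 o.py
```

```text
t 17.95 yaw 2.728 q6 -1.286 Mz [-0.69  -0.68   0.253] tau6 0.489 F [ 2.3 -3.2  2.2] w 0.043 [ 0.6795 -0.0509  0.0966]
```

Converted, 0.1 rad / 3.1416 = 0.0318.

arm_command:
  plan:
    - [[0,0,0,0,0,0.0318,1],[0,0,0,0,0,0.0318,1],[0,0,0,0,0,0.0318,1]]

```text
time_s: 18.25
ee_pos: [0.6795, -0.0509, 0.0966]
eef_rot: [3.142, 0.0, 2.628]
force: [3.4, -3.2, 2.4]
grip_width: 0.0431
grip_force: 40.0
```

```bash
python3 o.py
```

```text
t 18.25 yaw 2.628 q6 -1.186 Mz [-0.686 -0.777  0.255] tau6 0.49 F [ 3.4 -3.2  2.4] w 0.0431 [ 0.6795 -0.0509  0.0966]
```

The joint-6 torque sits on a clean 0.489 plateau, so the foot is still descending. Continuing in 0.1 rad steps.

Converted, 0.1 rad / 3.1416 = 0.0318.

arm_command:
  plan:
    - [[0,0,0,0,0,0.0318,1],[0,0,0,0,0,0.0318,1],[0,0,0,0,0,0.0318,1]]

```text
time_s: 18.55
ee_pos: [0.6795, -0.0509, 0.0966]
eef_rot: [3.142, 0.0, 2.529]
force: [3.4, -3.6, 2.2]
grip_width: 0.0435
grip_force: 40.0
```

```bash
python3 o.py
```

```text
t 18.55 yaw 2.529 q6 -1.086 Mz [-0.728 -0.834  0.275] tau6 0.404 F [ 3.4 -3.6  2.2] w 0.0435 [ 0.6795 -0.0509  0.0966]
```

Converted, 0.1 rad / 3.1416 = 0.0318.

arm_command:
  plan:
    - [[0,0,0,0,0,0.0318,1],[0,0,0,0,0,0.0318,1],[0,0,0,0,0,0.0318,1]]

```text
time_s: 18.85
ee_pos: [0.6795, -0.0509, 0.0965]
eef_rot: [3.141, 0.0, 2.429]
force: [2.3, -4.4, 2.6]
grip_width: 0.0431
grip_force: 40.0
```

```bash
python3 o.py
```

```text
t 18.85 yaw 2.429 q6 -0.986 Mz [-0.748 -0.805  0.258] tau6 0.411 F [ 2.3 -4.4  2.6] w 0.0431 [ 0.6795 -0.0509  0.0965]
```

Converted, 0.1 rad / 3.1416 = 0.0318.

arm_command:
  plan:
    - [[0,0,0,0,0,0.0318,1],[0,0,0,0,0,0.0318,1],[0,0,0,0,0,0.0318,1]]

```text
time_s: 19.15
ee_pos: [0.6795, -0.0509, 0.0965]
eef_rot: [3.141, 0.0, 2.329]
force: [3.0, -3.7, 3.4]
grip_width: 0.0438
grip_force: 40.0
```

```bash
python3 o.py
```

```text
t 19.15 yaw 2.329 q6 -0.886 Mz [-0.752 -0.864  0.24 ] tau6 0.411 F [ 3.  -3.7  3.4] w 0.0438 [ 0.6795 -0.0509  0.0965]
```

```bash
python3 - <<'E'
from m import *
for n in ['w11','k1','scene']:
    if n=='k1': p,d=cams.camera('wrist');cv2.imwrite('pics/k1.png',p)
    elif n=='scene':p,d=cams.camera('scene')
    else: p=cv2.imread(f'pics/{n}.png')
    hsv=cv2.cvtColor(p,cv2.COLOR_BGR2HSV)
    m=cv2.inRange(hsv,(0,140,80),(6,255,255))|cv2.inRange(hsv,(174,140,80),(180,255,255))
    k,l,s,c=cv2.connectedComponentsWithStats(m)
    print(n,[(c[j].round(1).tolist(),s[j].tolist()) for j in range(1,k) if s[j,4]>3][:12])
E
```

```text
w11 [([325.7, 260.8], [322, 255, 8, 13, 40]), ([459.2, 423.0], [450, 413, 21, 20, 297])]
k1 [([335.1, 336.2], [327, 326, 18, 21, 129])]
scene [([312.9, 342.3], [298, 338, 31, 9, 215])]
```

View pics/k1.png

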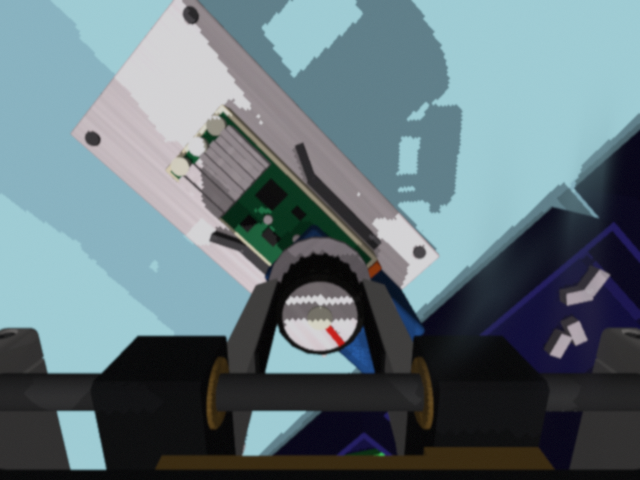

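The picture shows the knob held at (319,317). The red bar points to (335,336) and has turned with the hand apart from the sleeve twist, so the grip isn't slipping. Continuing.

Converted, 0.1 rad / 3.1416 = 0.0318.

arm_command:
  plan:
    - [[0,0,0,0,0,0.0318,1],[0,0,0,0,0,0.0318,1],[0,0,0,0,0,0.0318,1]]

```text
time_s: 19.55
ee_pos: [0.6795, -0.0509, 0.0966]
eef_rot: [3.141, 0.0, 2.229]
force: [3.0, -4.1, 2.9]
grip_width: 0.0435
grip_force: 40.0
```

```bash
python3 o.py
```

```text
t 19.55 yaw 2.229 q6 -0.786 Mz [-0.743 -0.815  0.294] tau6 0.411 F [ 3.  -4.1  2.9] w 0.0435 [ 0.6795 -0.0509  0.0966]
```

Converted, 0.1 rad / 3.1416 = 0.0318.

arm_command:
  plan:
    - [[0,0,0,0,0,0.0318,1],[0,0,0,0,0,0.0318,1],[0,0,0,0,0,0.0318,1]]

```text
time_s: 19.85
ee_pos: [0.6795, -0.0509, 0.0966]
eef_rot: [3.141, 0.0, 2.129]
force: [3.8, -4.0, 3.2]
grip_width: 0.0434
grip_force: 40.0
```

```bash
python3 o.py
```

```text
t 19.85 yaw 2.129 q6 -0.686 Mz [-0.803 -0.924  0.315] tau6 0.476 F [ 3.8 -4.   3.2] w 0.0434 [ 0.6795 -0.0509  0.0966]
```

Converted, 0.1 rad / 3.1416 = 0.0318.

arm_command:
  plan:
    - [[0,0,0,0,0,0.0318,1],[0,0,0,0,0,0.0318,1],[0,0,0,0,0,0.0318,1]]

```text
time_s: 20.15
ee_pos: [0.6795, -0.0508, 0.0965]
eef_rot: [3.141, 0.0, 2.029]
force: [4.0, -3.8, 2.1]
grip_width: 0.0432
grip_force: 40.0
```

```bash
python3 o.py
```

```text
t 20.15 yaw 2.029 q6 -0.587 Mz [-0.652 -0.907  0.167] tau6 0.324 F [ 4.  -3.8  2.1] w 0.0432 [ 0.6795 -0.0508  0.0965]
```

Torque dropped from 0.315 to 0.167, which is the click. Now the 0.2 rad settling turn, with a check in the middle.

Converted, 0.1 rad / 3.1416 = 0.0318.

arm_command:
  plan:
    - [[0,0,0,0,0,0.0318,1],[0,0,0,0,0,0.0318,1],[0,0,0,0,0,0.0318,1]]

```text
time_s: 20.45
ee_pos: [0.6795, -0.0509, 0.0966]
eef_rot: [3.141, 0.0, 1.929]
force: [4.1, -3.9, 1.6]
grip_width: 0.0437
grip_force: 40.0
```

```bash
python3 o.py
```

```text
t 20.45 yaw 1.929 q6 -0.487 Mz [-0.778 -1.006  0.096] tau6 0.256 F [ 4.1 -3.9  1.6] w 0.0437 [ 0.6795 -0.0509  0.0966]
```

Converted, 0.1 rad / 3.1416 = 0.0318.

arm_command:
  plan:
    - [[0,0,0,0,0,0.0318,1],[0,0,0,0,0,0.0318,1],[0,0,0,0,0,0.0318,1]]

```text
time_s: 20.75
ee_pos: [0.6795, -0.0509, 0.0966]
eef_rot: [3.141, 0.0, 1.829]
force: [4.5, -4.4, 3.6]
grip_width: 0.0432
grip_force: 40.0
```

```bash
python3 o.py
```

```text
t 20.75 yaw 1.829 q6 -0.387 Mz [-0.778 -0.966  0.19 ] tau6 0.329 F [ 4.5 -4.4  3.6] w 0.0432 [ 0.6795 -0.0509  0.0966]
```

Converted, -130 mm / 800 = -0.1625, -110 mm / 800 = -0.1375.

arm_command:
  plan:
    - [[0,0,0,0,0,0,-1],[0,0,0,0,0,0,-1],[0,0,0,0,0,0,-1],[0,0,0,0,0,0,-1],[0,0,-0.0375,0,0,0,-1],[0,0,-0.0875,0,0,0,-1],[0,0,-0.1375,0,0,0,-1],[0,0,-0.1625,0,0,0,-1],[-0.075,0,-0.1625,0,0,0,-1],[-0.075,0,-0.1625,0,0,0,-1],[-0.075,0,-0.1625,0,0,0,-1],[-0.075,0,-0.1625,0,0,0,-1]]

```text
time_s: 21.95
ee_pos: [0.6942, -0.1082, 0.2258]
eef_rot: [-3.141, -0.001, 1.824]
force: [-0.3, -0.4, 0.1]
grip_width: 0.094
grip_force: 0.0
```

```bash
python3 o.py; python3 - <<'E'
from m import *
p,d=cams.camera('wrist');P=pts('wrist',d)
M=(P[...,2]>.117)&(P[...,2]<.13)&(abs(P[...,0]-.68)<.05)&(abs(P[...,1]+.05)<.05)
u,v=np.argwhere(M).mean(0)[::-1].astype(int);print(u,v)
a=p[max(v-75,0):v+75,max(u-100,0):u+100];cv2.imwrite('pics/k2.png',cv2.resize(a,None,fx=4,fy=4,interpolation=cv2.INTER_CUBIC))
hsv=cv2.cvtColor(p,cv2.COLOR_BGR2HSV);m=cv2.inRange(hsv,(0,120,70),(7,255,255))|cv2.inRange(hsv,(173,120,70),(180,255,255))
k,l,s,c=cv2.connectedComponentsWithStats(m)
K=np.array([.679,-.0507])
for j in range(1,k):
    if s[j,4]>3 and np.hypot(*(c[j]-(u,v)))<70:
        q=P[l==j];w=np.median(q,0);e=w[:2]-K;print(c[j].round(1),s[j,4],w.round(4),'r',np.hypot(*e).round(4),'ang',np.degrees(np.arctan2(e[1],e[0])).round(1))
q=P[M];print((q.min(0)+q.max(0))/2)
H=P[...,2];R=(H>.026)&(H<.06)&(P[...,0]<.6)&(P[...,0]>.5)&(abs(P[...,1]+.05)<.045);print('rear',P[R][:,0].min() if R.any() else None)
E
```

```text
t 21.95 yaw 1.824 q6 -0.46 Mz [-0.047 -0.107  0.025] tau6 -0.056 F [-0.3 -0.4  0.1] w 0.094 [ 0.6942 -0.1082  0.2258]
319 171
[328.7 186.4] 53 [ 0.6885 -0.058   0.1235] r 0.0119 ang -37.4
[347.5 183.5] 18 [ 0.706  -0.0543  0.0877] r 0.0272 ang -7.5
[ 0.67908712 -0.0495489   0.12176228]
rear 0.5584224798939905
```

View pics/k2.png

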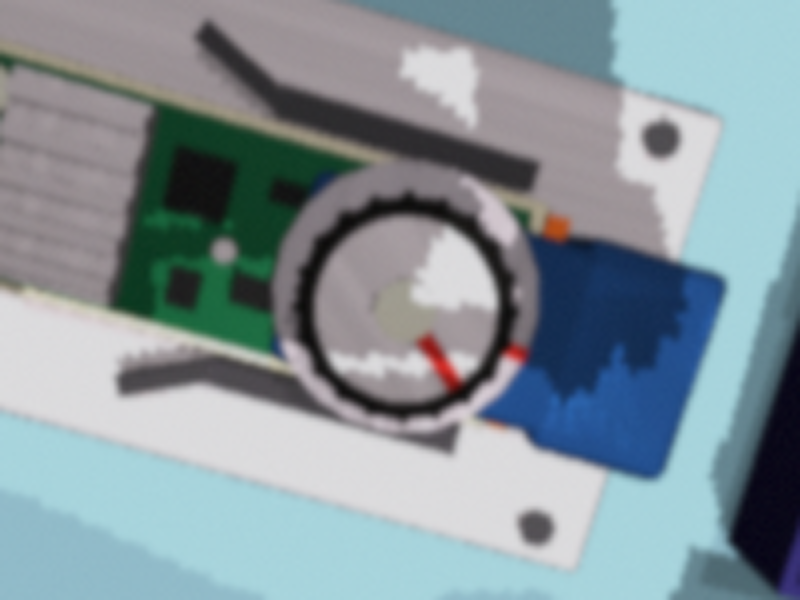

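The crop shows the red bar at about (440,365) clockwise of the red tick at (515,353). The measured angles are −37.4° and −7.5°, so exactly one click. The module is against the stop and the hand is clear.

```bash
python3 -c "
from station import ctrl
print(ctrl.hand_in())"
```

```text
the job is handed in; nothing more can be done
None
```

The ivory module is home against the stop and clamped with exactly one ratchet click (red bar measured 30° past the tick); the gripper is clear, and the job was handed in at about 22 s of the 72 s limit, with no verdict returned.

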